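# Close the controller housing on its dowels and hold it shut

## Task

Lay the small circuit board flat on the stage plate of the lower housing half, between its stops, and let go of it. Then set the housing cover over it, both holes on the dowels, press it down against the springy seal until the two halves meet, and finish while still holding them firmly pressed together. Leave the other things on the table where they are.

Things in the scene. Friction and masses are not known exactly. Their poses are not given: they have to be found in the camera images.
- base: lower housing half, grey plastic, 126 x 58 mm, on an aluminium fixture fixed to the table (foot plate 140 x 80 mm, 6 mm thick). Origin on the table under its centre; x along its length, z up. Its parts are given under seat and stage
- seat (a point): centre of the lower half's flat seat plane, 30 mm above the table, where the cover finally rests; x along the 126 mm length, y across, z up. From this plane rise the stage plate, a rubber seal frame along the rim (4 mm proud), and two steel dowels at x +-52, y 0 mm: 10 mm diameter, 24 mm high, the last 10 mm tapering to 2 mm
- stage (a point): centre of the top of the stage plate (76 x 50 mm, 6 mm above the seat plane), axes as seat. On it stand eight steel stop pins, 4 mm diameter, 4.5 mm high: four at x +-24, y +-22.5 mm (beside the board) and four at x +-33.5, y +-10 mm (at its ends), leaving 3.5 mm play all round the board
- seal (a joint): the sprung seal frame between the halves: 0 = free, 4 mm proud of the seat plane; 0.004 m = pressed flush. It needs 6 N to start moving and 9 N to be flush, and pushes the cover up again when the pressing stops
- board_mid (a point): centre, half-way up, of the small loose circuit board: 56 (x) x 34 (y) x 13 (z) mm, 40 g, green board 3 mm thick with a black header strip 40 mm long on each long edge, flush with it, up to 13 mm: grip across y. Starts flat on the table, components up; may go on the stage either way round. Seated, its centre is 12.5 mm above the seat plane
- cover_mid (a point): centre, half-way up, of the loose cover: grey plastic box, open below, 126 (x) x 60 (y) x 34 (z) mm, 130 g, vent slots on top. Vertical through-holes 12.5 mm wide at x +-52, y 0 mm; cavity 82 x 54 mm, 30 mm deep. Starts on the table, open side down; either way round fits. On the free seal its centre is 21 mm above the seat plane, fully closed 17 mm
- bigboard_mid (a point): bigger green circuit board 100 x 75 x 12 mm; a bystander; point at its centre
- breadboard_mid (a point): white breadboard 83 x 55 x 9 mm; a bystander; point at its centre
- jar_mid (a point): clear screw jar with black cap, 40 mm across, 45 mm tall; a bystander; point at its centre
- carton_mid (a point): cardboard carton 90 x 60 x 45 mm; a bystander; point at its centre
- dial_mid (a point): small control knob, 26 mm across, 22 mm tall, standing; a bystander; point at its centre
- reel_mid (a point): wire reel standing on its flange, 56 mm across, 34 mm tall; a bystander; point at its centre
- driver_grip (a point): screwdriver 150 mm long lying on the table; a bystander; point on its handle
Mind the look-alikes: they are no part of the job. Leave any pink look-alike of the part that bears cover_mid alone.

How it is judged:
On the way:
1. the board lies flat on the stage plate between the stops, let go (x of board_mid in the frame of seat between -0.0055 and 0.0055 m and y of board_mid in the frame of seat between -0.0055 and 0.0055 m and z of board_mid in the frame of seat between 0.0105 and 0.0145 m and angle between board_mid's own z axis and vertical below 0.08 rad and angle between the x axis of board_mid and the x axis of seat, either way round below 0.2 rad and contact force between the fingers and board below 0.1 N), for 0.2 s.
At the end, for the whole second after the job is handed in: Board flat between the stops (within 5.5 mm of the middle each way, tilt < 0.08 rad); cover on both dowels, within 3 mm, 0.06 rad yaw, 0.04 rad tilt, closed to 1.2 mm; seal pressed 2.8 mm or more, over 5 N between the halves, fingers still on the cover with over 3 N through the last second (x of board_mid in the frame of seat between -0.0055 and 0.0055 m and y of board_mid in the frame of seat between -0.0055 and 0.0055 m and z of board_mid in the frame of seat between 0.0105 and 0.0145 m and angle between board_mid's own z axis and vertical below 0.08 rad and angle between the x axis of board_mid and the x axis of seat, either way round below 0.2 rad and horizontal distance between cover_mid and seat below 0.003 m and z of cover_mid in the frame of seat between 0.015 and 0.0182 m and angle between the x axis of cover_mid and the x axis of seat, either way round below 0.06 rad and angle between cover_mid's own z axis and vertical below 0.04 rad and value of joint seal above 0.0028 m and contact force between cover and base above 5 N and contact force between the fingers and cover above 3 N); the arm keeps its last pose, push and grip.
It fails at once if a bystander is moved by more than 30 mm (distance of any of bigboard_mid, breadboard_mid, jar_mid, carton_mid, dial_mid, reel_mid, driver_grip from where it was at the start of the episode above 0.03 m).
It also fails if it takes over 59 s, if anything falls off the work surface, if the arm or the gripper's body presses on something with over 40 N, if the wrist force passes 120 N, or if a joint passes its speed limit or range.

## Robot

A 7-joint arm with a two-finger parallel gripper is mounted at the origin on the work surface. World frame = base frame: x ahead of the robot, y to its left, z up, the work surface at z = 0. Lengths are in m, angles in rad, forces in N, time in s.
With the tool pointing down it reaches from about 0.35 to 0.9 m from the base axis. Payload 8.1 kg.
Tool frame: the origin (TCP) lies midway between the tips of the shut fingers; the grasp point (between the pads) lies 19 mm behind it; z points along the fingers, y is the line along which they close (so a half turn about z gives the same grasp; the last joint's range is limited). The gripper opens to 85 mm and grips with 20 to 120 N. Pads are 22 mm wide; open, the fingers measure 114 mm over their backs; the gripper's body (76 mm by 85 mm) begins 54 mm behind the grasp point. The pads swing forward as they close: fully open they stand 13 mm farther back than shut.
Start: joints at [-1.292, 0.434, 0.025, 1.573, -0.012, 1.134, -0.075], TCP at [0.233, 0.58, 0.231] pointing down, gripper open.
Joint ranges: [-2.62, 2.62], [-0.44, 2.09], [-1.27, 1.32], [0.08, 2.57], [-1.32, 4.46], [0.12, 2], [-2.74, 2.74]. Speed limits (rad/s): [2.22, 2.22, 3.01, 3.01, 3.14, 3.14, 3.14].

## Interface

Orientations are given as a unit quaternion [w, x, y, z].
In Python, from plant import arm gives the robot as it stands.
- The arm moves only by the tool servo_tool, never from a script. Its argument "plan" is a list of rows, each a list of 4 numbers: the shift along the tool's x, y, z each as a share of 0.05 m, from -1 to 1, then the turn about the tool's z as a share of 180 degrees, from -1 to 1. A call has 1 to 12 rows; each row shifts and turns the commanded pose from where the row before left it, along the tool's axes as they then stand; what a row does not reach is not made up. A row lasts 1/10 s, in which the tool goes at most 50 mm and 8.59 degrees, less where a joint would pass 70% of its speed; a pose out of reach is approached as far as the arm can. A call with a number of a shift or a turn outside -1 to 1 is refused whole. A call with a gripper value outside its range is refused whole. "claw" is the gripper's target within -1 to 1 (fully open at 1, half-way at 0, shut at -1), set as the call begins (left out, the last holds). The fingers move at their own pace and stop on an object; "squeeze" is the grip in N (left out, the last holds). Time passes only in rows, so rows that do not move let the fingers close. It gives the time, the measured TCP pose, the force, the opening and the grip force at its end, in the units of the state.
- arm.observe(): the state, without advancing time (a new reading comes with each control period).
- arm.snapshot(name): name is "scene" or "top" or "wrist"; returns the picture (480x640x3 uint8, red, green, blue); there is no depth.
- arm.get_calibration(name): a dict with "intrinsics" (3x3 intrinsics, pixels), "k1" (the pictures are not rectified: a ray, as slopes to the right and down, at radius r is drawn at 1 + k1 r^2 times it, then the intrinsics apply), "R" (3x3) and "t" (3): a world point X has camera coordinates R X + t. Camera axes: x right, y down, z forward; pixel columns grow to the right and rows downward; lengths in m; the calibration is good to about 2 mm. A picture is of the moment at which its call begins: read the wrist's pose just before it. get_calibration takes no time and is no camera call; for the wrist camera it gives the pose at the moment of the call.
- arm.close_job(): hands the job in; it is judged then, once.
The state is a dict: "t": time; "joint_pos": joint angles; "joint_vel": joint speeds; "tau": joint torques, N m; "tool_pos": TCP position; "eef_rot": TCP orientation; "force": force on the tool from outside, world axes, zero at the start; "moment": the same for the moment, N m; "gripper_width": finger opening in m; "grip_force": force on a finger pad.
Only numpy, scipy, OpenCV 4.12 (cv2) and the standard library are available. Lean on these libraries where they do the work, as an engineer would, in place of code of your own. Each camera call takes 0.05 s, during which the arm holds its last target. There are 200 camera calls.

## Working session

There is one attempt and no reset: what is moved stays moved. The work goes in short steps, Python scripts to look and compute and a tool call to move; the robot and the scene stay as the last step left them, time stands still between calls to the robot, and variables do not carry over. Pictures are saved under pics/ and viewed, at most 10 in all, crops included, and the job is handed in when it is done.

Besides the shell and the picture viewer there is one more tool, called after "Request:" as name(argument=value, ...), one argument or row to a line, values as JSON. servo_tool: Moves the arm, as the interface text tells. Its arguments: {"type":"object","properties":{"plan":{"type":"array"},"claw":{"type":"number"},"squeeze":{"type":"number"}},"required":["plan"]}

```bash
mkdir -p pics
cat > h.py <<'E'
import numpy as np, cv2
from plant import arm
def snap(n,f=None):
    c=arm.get_calibration(n); im=arm.snapshot(n)
    if f: cv2.imwrite('pics/'+f,im[:,:,::-1])
    return im,c
def dist(c): return np.array([c['k1'],0,0,0],float)
def ray(c,px):
    K=np.array(c['intrinsics'],float)
    # r drawn at 1+k1 r^2: same as opencv
    p=cv2.undistortPoints(np.array([[px]],float),K,dist(c))[0,0]
    R=np.array(c['R']);t=np.array(c['t'])
    return -R.T@t, R.T@np.array([p[0],p[1],1])
def at(c,px,z):
    o,d=ray(c,px); return o+d*(z-o[2])/d[2]
def proj(c,X):
    return cv2.projectPoints(np.array(X,float).reshape(-1,3),cv2.Rodrigues(np.array(c['R'],float))[0],np.array(c['t'],float),np.array(c['intrinsics'],float),dist(c))[0][:,0]
E
python3 - <<'E'
from h import *
a,c=snap('top','top0.png'); b,d=snap('scene','scene0.png')
for q in(c,d):
    print(q['k1'],np.array(q['intrinsics']).tolist(),(-np.array(q['R']).T@np.array(q['t'])).round(3))
s=arm.observe();print(s)
E
```

```text
-0.10882870536116468 [[436.2191610395098, 0.0, 311.3117828196897], [0.0, 436.2191610395098, 238.86950561648052], [0.0, 0.0, 1.0]] [ 0.47  -0.016  1.017]
-0.10085172425674425 [[512.5669236357262, 0.0, 326.2066388952958], [0.0, 512.5669236357262, 234.8860065091702], [0.0, 0.0, 1.0]] [1.008 0.631 0.599]
{'t': 0.1, 'joint_pos': array([-1.29160426,  0.43517196,  0.02497557,  1.57399871, -0.01157418,
        1.13397629, -0.07508559]), 'joint_vel': array([-0.00148097,  0.00028647,  0.0006052 , -0.00208134, -0.0004376 ,
        0.00092675, -0.00016794]), 'tau': array([ 4.41553988e-03, -6.71752739e+01,  1.02911465e+00, -3.16903639e+01,
        1.59805489e-02,  7.30610031e-03, -6.42661519e-06]), 'tool_pos': array([0.23275763, 0.57956669, 0.23059574]), 'eef_rot': array([-5.78240962e-05,  1.89761156e-01,  9.81830029e-01, -7.02576606e-04]), 'force': array([ 0.55158951, -0.41749302,  0.63008775]), 'moment': array([ 0.03640659,  0.01005381, -0.01760954]), 'grip_force': 0.0, 'gripper_width': 0.08548078969661209}
```

View pics/top0.png

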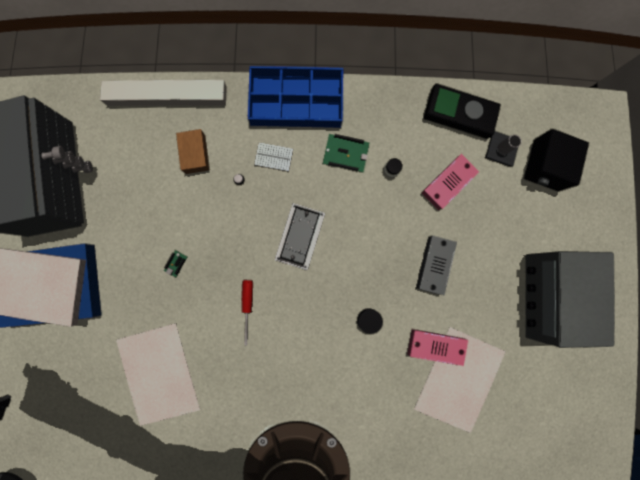

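View pics/scene0.png

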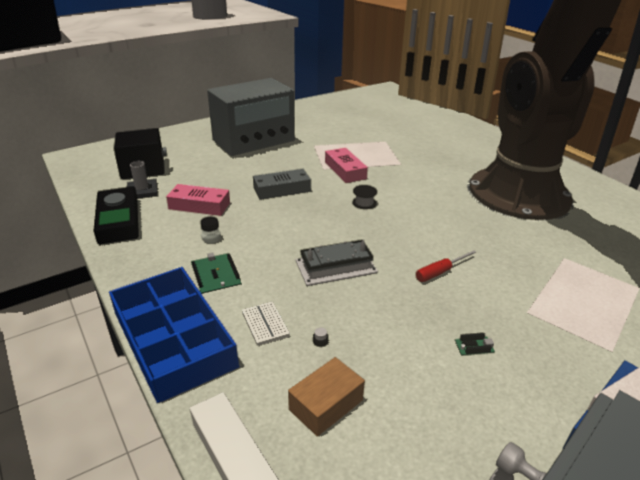

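Top view: the small board is at (176,263), with two black strips. The base on its aluminium foot is at (300,236). The grey cover is at (437,265). The pink look-alikes at (450,182) and (438,347) stay put, and the bigger board at (346,152) is a bystander. I'll confirm these in one enlarged crop.

Run:
```python
from h import *
im=cv2.imread('pics/top0.png')
def cr(u,v,w,h,s): return cv2.resize(im[v-h//2:v+h//2,u-w//2:u+w//2],None,fx=s,fy=s,interpolation=cv2.INTER_CUBIC)
m=np.hstack([cr(176,263,40,80,7),cr(300,236,40+4,80,7)[:, :],])
m=np.hstack([cr(176,263,32,74,8),cr(300,236,50,74,8)[:,:],])
m=np.hstack([cr(176,263,30,74,7),cr(300,236,44,74,7),cr(437,265,40,74,7)])
print(m.shape); cv2.imwrite('pics/crop0.png',m)
```

```text
(518, 798, 3)
```

View pics/crop0.png

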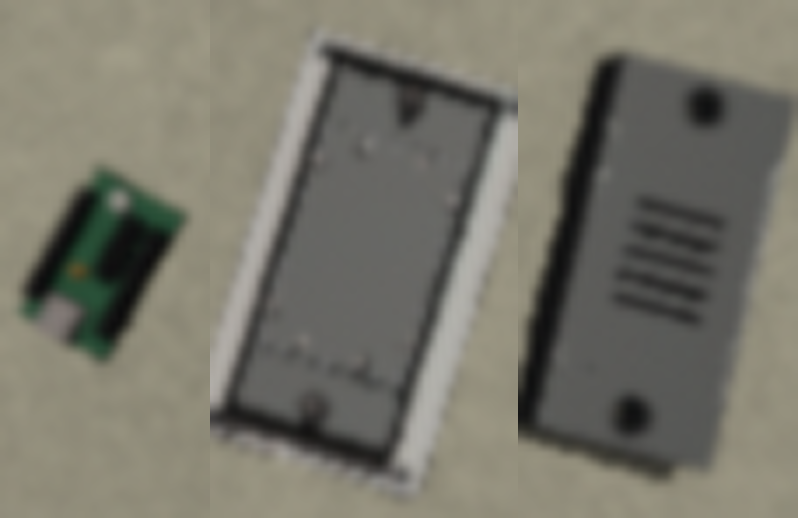

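The crop confirms all three: a small green board with two black strips, the base with its dowels and seal frame, and a plain grey cover with holes at about crop (706,106) and (632,413).

Run:
```python
from h import *
c=arm.get_calibration('top')
P=lambda x,y,x0,u0,v0:((x-x0+.5)/7-.5+u0,(y+.5)/7-.5+v0)
pr=lambda n,a,b:print(n,((a+b)/2).round(4),'len',np.linalg.norm((a-b)[:2]).round(4),'ang deg',np.degrees(np.arctan2(*(a-b)[1::-1])).round(1))
B=[at(c,P(x,y,0,161,226),.003) for x,y in[(100,168),(187,215),(105,360),(22,310)]]
pr('board',(B[0]+B[1])/2,(B[2]+B[3])/2); pr('boardw',(B[0]+B[3])/2,(B[1]+B[2])/2)
pr('cover',*[at(c,P(x,y,518,417,228),.034) for x,y in[(706,106),(632,413)]])
pr('dowel',*[at(c,P(x,y,210,278,199),.042) for x,y in[(407,105),(313,410)]])
print(np.array(arm.get_calibration('wrist')['R']).round(2),arm.get_calibration('wrist')['t'])
from scipy.spatial.transform import Rotation as R
q=arm.observe()['eef_rot'];print(R.from_quat(q,scalar_first=True).as_matrix().round(3))
```

```text
board [0.4813 0.2929 0.003 ] len 0.0548 ang deg -27.6
boardw [0.4813 0.2929 0.003 ] len 0.0334 ang deg 62.3
cover [ 0.4896 -0.314   0.034 ] len 0.1032 ang deg -13.7
dowel [0.5494 0.0039 0.042 ] len 0.1025 ang deg -15.8
[[ 0.37  0.93 -0.  ]
 [ 0.88 -0.35  0.31]
 [ 0.29 -0.12 -0.95]] [-0.6239488  -0.0405996   0.38021731]
[[-0.928  0.373 -0.   ]
 [ 0.373  0.928 -0.001]
 [-0.    -0.001 -1.   ]]
```

Request:
servo_tool(
  plan=[
    [0, 0, 0, 0.032],
    [-0.642, -0.253, 0.18, 0],
    [-0.642, -0.253, 0.18, 0],
    [-0.642, -0.253, 0.18, 0],
    [-0.642, -0.253, 0.18, 0],
    [-0.642, -0.253, 0.18, 0],
    [-0.642, -0.253, 0.18, 0],
    [-0.642, -0.253, 0.18, 0],
    [-0.642, -0.253, 0.18, 0],
    [-0.642, -0.253, 0.18, 0],
    [-0.642, -0.253, 0.18, 0],
    [-0.642, -0.253, 0.18, 0],
  ],
  claw=1,
  squeeze=30,
)

```text
t: 1.3
tool_pos: [0.4817, 0.2917, 0.1317]
eef_rot: [-0.0, 0.239, 0.971, -0.0]
force: [1.2, 0.4, -0.5]
gripper_width: 0.0858
grip_force: 0.0
```

Request:
servo_tool(
  plan=[
    [0, 0, 0, 0],
    [0, 0, 0, 0],
  ],
)

```text
t: 1.5
tool_pos: [0.4813, 0.292, 0.1319]
eef_rot: [-0.0, 0.24, 0.971, -0.0]
force: [-1.0, 1.1, 0.5]
gripper_width: 0.0852
grip_force: 0.0
```

Run:
```python
from h import *
a,c=snap('wrist','w1.png'); print(proj(c,[.4813,.2929,.003]),arm.observe()['tool_pos'])
```

```text
[[324.13581754 231.07535083]] [0.48068357 0.29330394 0.13211139]
```

View pics/w1.png

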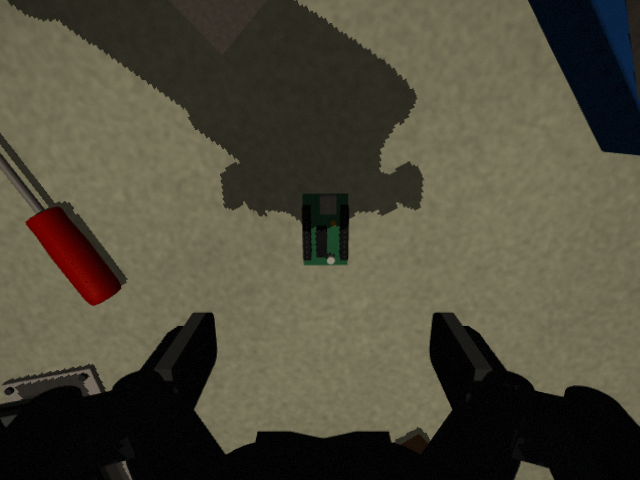

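The wrist view shows the board centred at (326,229), against a predicted (324,231), and lined up with the fingers. Going down and gripping.

Request:
servo_tool(
  plan=[
    [0, 0, 0.65, 0],
    [0, 0, 0.65, 0],
    [0, 0, 0.65, 0],
    [0, 0, 0.4, 0],
    [0, 0, 0.2, 0],
    [0, 0, 0.05, 0],
    [0, 0, 0, 0],
    [0, 0, 0, 0],
  ],
)

```text
t: 2.35
tool_pos: [0.4817, 0.2937, 0.0035]
eef_rot: [0.001, 0.239, 0.971, 0.001]
force: [0.7, -1.0, 0.2]
gripper_width: 0.0853
grip_force: 0.0
```

Request:
servo_tool(
  plan=[
    [0, 0, 0, 0],
    [0, 0, 0, 0],
    [0, 0, 0, 0],
    [0, 0, 0, 0],
    [0, 0, 0, 0],
    [0, 0, 0, 0],
    [0, 0, 0, 0],
    [0, 0, 0, 0],
  ],
  claw=-1,
)

```text
t: 3.15
tool_pos: [0.4813, 0.293, 0.0028]
eef_rot: [0.0, 0.239, 0.971, 0.0]
force: [-1.5, -0.5, 6.1]
gripper_width: 0.0333
grip_force: 30.0
```

Request:
servo_tool(
  plan=[
    [0, 0, -0.4, 0],
    [0, 0, -0.8, -0.033],
    [0, 0, -0.8, -0.033],
    [0, 0, -0.9, 0],
    [-0.61, -0.648, 0, 0],
    [-0.61, -0.648, 0, 0],
    [-0.61, -0.648, 0, 0],
    [-0.61, -0.648, 0, 0],
    [-0.61, -0.648, 0, 0],
    [-0.61, -0.648, 0, 0],
    [-0.61, -0.648, 0, 0],
    [-0.61, -0.648, 0, 0],
  ],
)

```text
t: 4.35
tool_pos: [0.646, -0.0246, 0.1472]
eef_rot: [-0.0, 0.137, 0.991, 0.0]
force: [0.8, 1.4, -0.4]
gripper_width: 0.0329
grip_force: 30.4
```

Request:
servo_tool(
  plan=[
    [0, 0, 0, 0],
    [0, 0, 0, 0],
    [0, 0, 0, 0],
  ],
)

```text
t: 4.65
tool_pos: [0.6451, -0.0215, 0.147]
eef_rot: [-0.0, 0.137, 0.991, 0.0]
force: [-0.1, 0.5, -1.2]
gripper_width: 0.0331
grip_force: 30.3
```

Run:
```python
from h import *
a,c=snap('wrist','w2.png'); o=arm.observe();print(o['tool_pos'],o['gripper_width'])
y=np.radians(-15.8);X=np.array([np.cos(y),np.sin(y),0]);s=np.array([.5494,.0039,.03])
for k in(-.052,.052):print(proj(c,s+k*X+[0,0,.024]))
```

```text
[ 0.6450296  -0.0209905   0.14712743] 0.03283195186315106
[[320.29724942 -19.368534  ]]
[[320.40420393 176.01577045]]
```

View pics/w2.png

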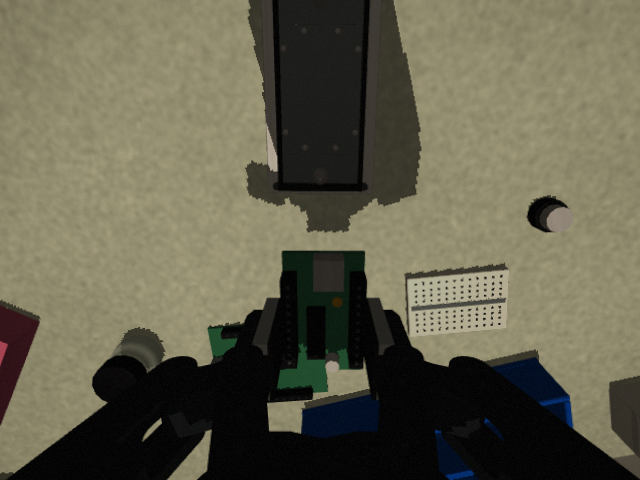

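Wrist view: eight stop pins from (306,30) to (335,148), the dowel at (320,176) exactly where predicted, and the board held straight with its front edge at row 251, columns 282–364. Fitting both.

```bash
cat > fit.py <<'E'
from h import *
from scipy.optimize import least_squares
c=arm.get_calibration('wrist')
px=np.array([(306,30),(337,30),(283,48),(359,48),(285,132),(356,132),(305,148),(335,148)],float)
# pins in seat frame: image down = +x, image left = -y
pin=np.array([(-33.5,-10),(-33.5,10),(-24,-22.5),(-24,22.5),(24,-22.5),(24,22.5),(33.5,-10),(33.5,10)])/1000
def f(p):
    s,q=np.sin(p[2]),np.cos(p[2]); XY=pin@np.array([[q,s],[-s,q]])+p[:2]
    return (proj(c,np.c_[XY,np.full(8,.0405)])-px).ravel()
r=least_squares(f,[.5494,.0039,np.radians(-15.8)]);print(r.x[:2],np.degrees(r.x[2]),np.abs(r.fun).max())
b=[at(c,p,.1473) for p in[(282,251),(364,251)]]
print(b,np.linalg.norm(b[0]-b[1]))
o=arm.observe();t=o['tool_pos']
y=np.array([.272,.962,0]);x=np.array([-.962,.272,0])
e=(b[0]+b[1])/2; print('edge rel tool x,y',(e-t)@x,(e-t)@y)
d=b[1]-b[0];print('board ang',np.degrees(np.arctan2(d[1],d[0]))-90)
E
python3 fit.py
```

```text
[0.55133728 0.00388153] -16.19052624318033 1.7538742501831166
[array([ 0.61217006, -0.02900262,  0.1473    ]), array([0.6211349 , 0.00297568, 0.1473    ])] 0.033211149641560224
edge rel tool x,y 0.029468545042160933 -4.4668941539377923e-05
board ang -15.660367427400914
```

Request:
servo_tool(
  plan=[
    [0.48, 0, 0, 0.002],
    [0.48, -0.01, 0, 0],
    [0.48, -0.01, 0, 0],
    [0.48, -0.01, 0, 0],
    [0, 0, 0.6, 0],
    [0, 0, 0.6, 0],
    [0, 0, 0.56, 0],
    [0, 0, 0, 0],
    [0, 0, 0, 0],
    [0, 0, 0, 0],
  ],
)

```text
t: 5.7
tool_pos: [0.5539, 0.0028, 0.0608]
eef_rot: [0.001, 0.14, 0.99, 0.0]
force: [-0.2, -0.9, -0.7]
gripper_width: 0.0329
grip_force: 30.3
```

Run:
```python
from h import *
a,c=snap('wrist'); o=arm.observe();print(o['tool_pos'],o['gripper_width'])
b,d=snap('scene')
p=proj(d,[.55,.004,.04])[0].astype(int);print(p)
k=cv2.resize(b[p[1]-50:p[1]+50,p[0]-53:p[0]+53],None,fx=4,fy=4,interpolation=2)
m=np.hstack([cv2.resize(a[100:420,170:490],(376,400)),k[:, :424]])
cv2.imwrite('pics/c3.png',m[:,:,::-1])
```

```text
[0.55397758 0.0026865  0.06093177] 0.033420304609083365
[337 250]
```

View pics/c3.png

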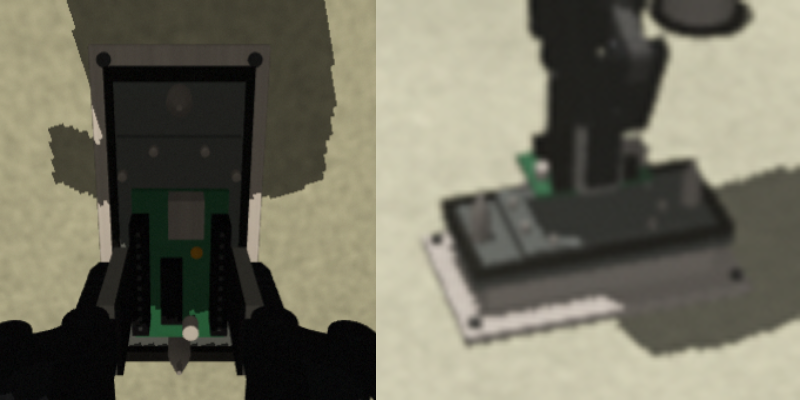

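Run:
```python
from h import *
c=arm.get_calibration('wrist');o=arm.observe();t=o['tool_pos']
P=lambda x,y:(170+x*320/376,100+y*.8)
th=np.radians(-16);X=np.array([np.cos(th),np.sin(th),0]);Y=np.array([-X[1],X[0],0])
for n,x,y,z,sx,sy in[('pin',152,152,.0405,-.0335,-.01),('pin',205,152,.0405,-.0335,.01),('pin',121,177,.0405,-.024,-.0225),('pin',236,177,.0405,-.024,.0225),('dow',180,372,.054,.052,0),('dowf',179,100,.05,-.052,0),('bd',131,188,.061,-.028,-.017),('bd',229,188,.061,-.028,.017)]:
    w=at(c,P(x,y),z); e=w-sx*X-sy*Y-t; print(n,'centre rel TCP along seat x,y mm',(1e3*e@X).round(1),(1e3*e@Y).round(1))
```

```text
pin centre rel TCP along seat x,y mm -2.9 -0.6
pin centre rel TCP along seat x,y mm -2.9 -0.2
pin centre rel TCP along seat x,y mm -2.9 -0.4
pin centre rel TCP along seat x,y mm -2.8 -0.4
dow centre rel TCP along seat x,y mm -3.4 0.0
dowf centre rel TCP along seat x,y mm -4.5 -0.1
bd centre rel TCP along seat x,y mm -1.8 0.3
bd centre rel TCP along seat x,y mm -1.8 0.0
```

Request:
servo_tool(
  plan=[
    [0.024, -0.01, 0.12, 0],
    [0, 0, 0.12, 0],
    [0, 0, 0.1, 0],
    [0, 0, 0.08, 0],
    [0, 0, 0, 0],
    [0, 0, 0, 0],
    [0, 0, 0, 0],
  ],
)

```text
t: 6.5
tool_pos: [0.5516, 0.002, 0.0382]
eef_rot: [-0.0, 0.14, 0.99, -0.0]
force: [-0.8, -0.5, 2.0]
gripper_width: 0.0332
grip_force: 31.7
```

Request:
servo_tool(
  plan=[
    [0, 0, 0, 0],
    [0, 0, 0, 0],
    [0, 0, 0, 0],
    [0, 0, 0, 0],
    [0, 0, 0, 0],
    [0, 0, -0.2, 0],
    [0, 0, -0.6, 0],
    [0, 0, -0.8, 0],
    [0, 0, -0.8, 0],
    [0, 0, 0, 0],
    [0, 0, 0, 0],
  ],
  claw=1,
)

```text
t: 7.6
tool_pos: [0.5522, 0.0022, 0.1598]
eef_rot: [0.001, 0.14, 0.99, 0.0]
force: [0.4, -0.8, -0.5]
gripper_width: 0.0854
grip_force: 0.0
```

Run:
```python
from h import *
a,c=snap('wrist'); o=arm.observe();print(o['tool_pos'],o['gripper_width']); np.save('c4.npy',np.c_[c['R'],c['t']])
cv2.imwrite('pics/c4.png',cv2.resize(a[60:360,170:470],(600,600),interpolation=2)[:,:,::-1])
```

```text
[0.55133948 0.00217298 0.15850662] 0.08582479255100546
```

View pics/c4.png

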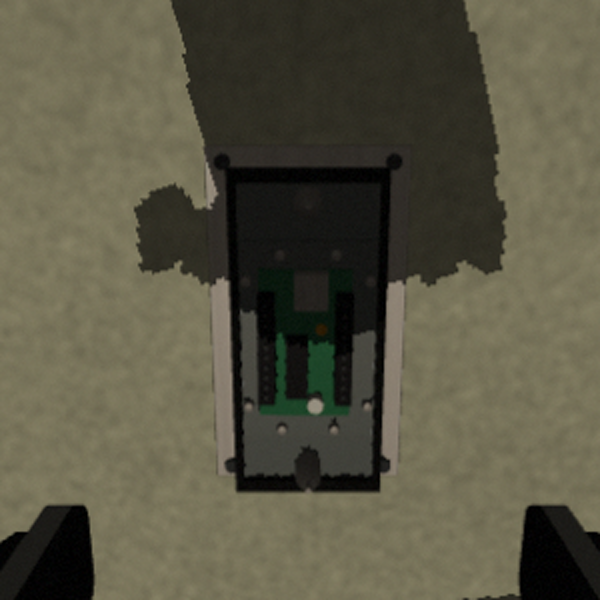

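Wrist crop: the board lies flat and centred between the eight pins, its edges at rows 268–415 between end pins at 256 and 429, and it is released. Next, above the cover.

Run:
```python
s=open('fit.py').read().split("b=[at")[0]
s=s.replace("px=np.array([(306,30),(337,30),(283,48),(359,48),(285,132),(356,132),(305,148),(335,148)],float)","px=np.array([(280,256),(336,256),(245,282),(370,282),(249,406),(367,406),(281,429),(334,429)],float)/2-.25+[170,60]")
s+="""
e=[at(c,(170+x/2,60+y/2),.039) for x,y in[(258,268),(351,268),(351,415),(258,415)]];print('board',np.mean(e,0))
"""
exec(s)
```

```text
[0.54935605 0.00321875] -16.126093843863902 0.8113538410713659
board [0.54892971 0.00229392 0.039     ]
```

Request:
servo_tool(
  plan=[
    [0, 0, 0, 0],
    [-0.07, -0.802, 0, 0],
    [-0.07, -0.802, 0, 0],
    [-0.07, -0.802, 0, 0],
    [-0.07, -0.802, 0, 0],
    [-0.07, -0.802, 0, 0],
    [-0.07, -0.802, 0, 0],
    [-0.07, -0.802, 0, 0],
    [-0.07, -0.802, 0, -0.013],
    [0, 0, 0, 0],
    [0, 0, 0, 0],
    [0, 0, 0, 0],
  ],
)

```text
t: 8.85
tool_pos: [0.4894, -0.3124, 0.1573]
eef_rot: [-0.001, 0.119, 0.993, 0.001]
force: [0.9, 0.4, 0.7]
gripper_width: 0.0853
grip_force: 0.0
```

Run:
```python
from h import *
a,c=snap('wrist'); o=arm.observe();print(o['tool_pos'])
cv2.imwrite('pics/c5.png',cv2.resize(a[60:360,170:470],(600,600),interpolation=2)[:,:,::-1])
```

```text
[ 0.48971499 -0.31208248  0.15757366]
```

View pics/c5.png

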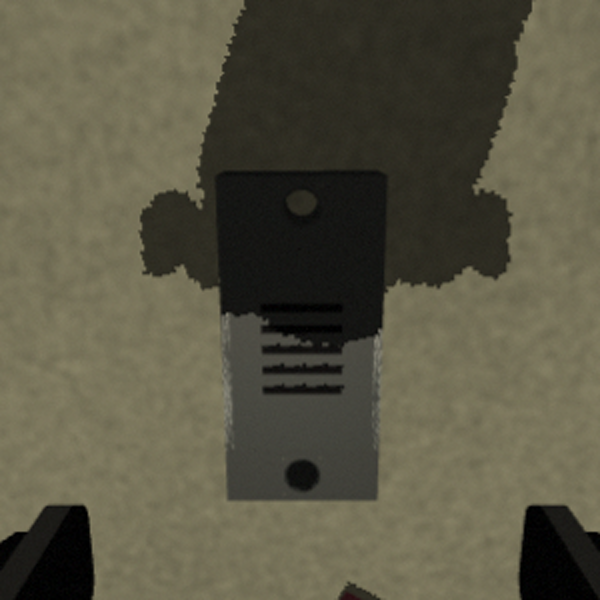

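Run:
```python
from h import *
from scipy.spatial.transform import Rotation as R
c=arm.get_calibration('wrist');o=arm.observe();t=o['tool_pos'];M=R.from_quat(o['eef_rot'],scalar_first=True).as_matrix()
a,b=[at(c,(170+x/2-.25,60+y/2-.25),.034) for x,y in[(302,475),(302,203)]]
m=(a+b)/2;d=a-b;print(m,np.linalg.norm(d),np.degrees(np.arctan2(d[1],d[0])),'tool yaw',np.degrees(np.arctan2(-M[1,0],-M[0,0])),'in tool',(M.T@(m-t)).round(4))
```

```text
[ 0.48900185 -0.31357078  0.034     ] 0.10545293268621414 -13.79317237045465 tool yaw -13.673294802782799 in tool [ 0.0002 -0.0018  0.1236]
```

Request:
servo_tool(
  plan=[
    [0, -0.034, 0.6, 0],
    [0, 0, 0.7, 0],
    [0, 0, 0.7, 0],
    [0, 0, 0.6, 0],
    [0, 0, 0.35, 0],
    [0, 0, 0.17, 0],
    [0, 0, 0, 0],
    [0, 0, 0, 0],
  ],
)

```text
t: 9.7
tool_pos: [0.4897, -0.3153, 0.0031]
eef_rot: [0.0, 0.12, 0.993, -0.0]
force: [0.5, 0.2, 0.6]
gripper_width: 0.0855
grip_force: 0.0
```

Request:
servo_tool(
  plan=[
    [0, 0, 0, 0],
    [0, 0, 0, 0],
    [0, 0, 0, 0],
    [0, 0, 0, 0],
    [0, 0, 0, 0],
    [0, 0, 0, 0],
  ],
  claw=-1,
  squeeze=80,
)

```text
t: 10.3
tool_pos: [0.4898, -0.3157, 0.0038]
eef_rot: [0.001, 0.12, 0.993, -0.0]
force: [-1.2, 2.2, 8.4]
gripper_width: 0.0583
grip_force: 86.6
```

Request:
servo_tool(
  plan=[
    [0, 0, -0.4, 0],
    [0, 0, -0.8, 0.0133],
    [0, 0, -0.8, 0],
    [0, 0, 0, 0],
    [0.06, 0.65, 0, 0],
    [0.06, 0.65, 0, 0],
    [0.06, 0.65, 0, 0],
    [0.06, 0.65, 0, 0],
    [0.06, 0.65, 0, 0],
    [0.06, 0.65, 0, 0],
    [0.06, 0.65, 0, 0],
    [0.06, 0.65, 0, 0],
  ],
  squeeze=100,
)

```text
t: 11.5
tool_pos: [0.5382, -0.0577, 0.1021]
eef_rot: [-0.0, 0.141, 0.99, 0.0]
force: [-0.1, 0.2, -1.9]
gripper_width: 0.0583
grip_force: 108.4
```

Request:
servo_tool(
  plan=[
    [0.06, 0.65, 0, 0],
    [0.06, 0.61, 0, 0],
    [0, 0, 0, 0],
    [0, 0, 0, 0],
    [0, 0, 0, 0],
  ],
)

```text
t: 12.0
tool_pos: [0.5498, 0.0018, 0.1021]
eef_rot: [-0.0, 0.141, 0.99, -0.0]
force: [0.1, -1.3, -1.9]
gripper_width: 0.0584
grip_force: 108.4
```

Run:
```python
from h import *
P=[];W=[]
for i in range(6):
    a,c=snap('wrist'); o=arm.observe(); P.append(o['tool_pos']);W.append(o['gripper_width'])
print(np.mean(P,0),np.std(P,0),o['eef_rot'],np.mean(W))
b,d=snap('top'); u,v=proj(d,[.55,.003,.1])[0].astype(int)
k=cv2.resize(b[v-45:v+45,u-35:u+35],None,fx=6,fy=6,interpolation=2)
m=np.hstack([cv2.resize(a[60:480,110:530],(380,540-0)),k[:, :420]]);cv2.imwrite('pics/c6.png',m[:,:,::-1]);print(u,v,m.shape)
```

```text
[0.55000397 0.00190591 0.10229356] [9.83243465e-05 2.87680041e-04 4.99694383e-05] [ 3.59199886e-05  1.41246744e-01  9.89974421e-01 -4.39898361e-05] 0.058449739488225814
298 232 (540, 800, 3)
```

View pics/c6.png

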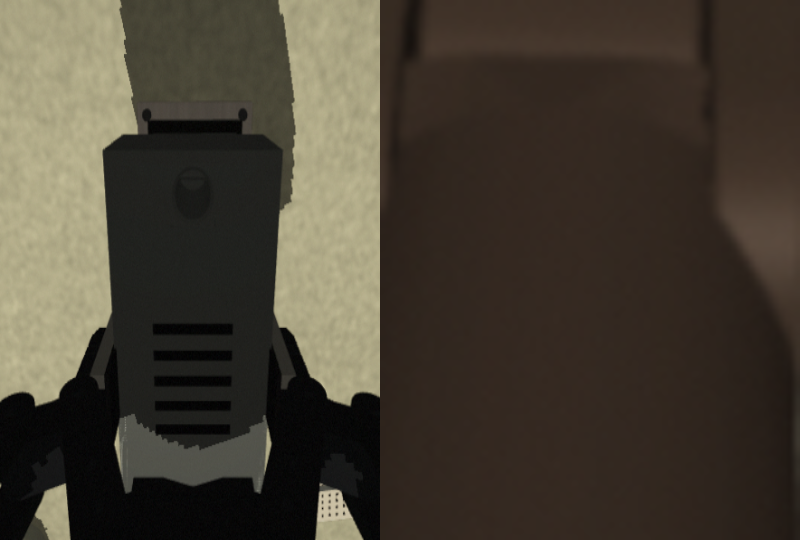

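Run:
```python
from h import *
c=arm.get_calibration('wrist');o=arm.observe();t=o['tool_pos']
P=lambda x,y:(110+(x+.5)*420/380-.5,60+(y+.5)*420/540-.5)
th=np.radians(-16.2);X=np.array([np.cos(th),np.sin(th),0]);Y=np.array([-X[1],X[0],0])
for n,z,l in[('base foot screws',.008,[(146,114),(243,114)]),('seal far',.034,[(148,121),(242,121)]),('cover bot',.0987,[(122,135),(263,135)]),('cover top',.1327,[(103,150),(283,150)]),('hole top',.1327,[(176,190),(209,190)]),('slot1',.1327,[(153,328),(233,328)]),('slot5',.1327,[(155,430),(230,430)])]:
    w=[at(c,P(*p),z)-t for p in l]; e=(w[0]+w[1])/2;print(n,'x,y mm',(1e3*e@X).round(1),(1e3*e@Y).round(1),'w',(1e3*np.linalg.norm(w[0]-w[1])).round(1))
```

```text
base foot screws x,y mm -63.5 1.3 w 66.2
seal far x,y mm -62.3 1.5 w 57.4
cover bot x,y mm -63.4 -0.0 w 60.1
cover top x,y mm -63.6 0.2 w 59.4
hole top x,y mm -54.2 0.0 w 11.2
slot1 x,y mm -17.2 0.2 w 29.9
slot5 x,y mm 15.1 -0.0 w 30.1
```

Left pane: the cover is held square. The base's seal frame (148–242, row 121) sits about 1.3 mm to +y of the cover, so I'll shift and descend onto the tapers.

Request:
servo_tool(
  plan=[
    [-0.014, 0.024, 0, 0],
    [0, 0, 0.3, 0],
    [0, 0, 0.3, 0],
    [0, 0, 0.2, 0],
    [0, 0, 0.1, 0],
    [0, 0, 0.08, 0],
    [0, 0, 0.07, 0],
    [0, 0, 0, 0],
    [0, 0, 0, 0],
  ],
)

```text
t: 13.25
tool_pos: [0.5514, 0.0041, 0.0501]
eef_rot: [0.0, 0.141, 0.99, 0.0]
force: [0.2, -0.7, -1.1]
gripper_width: 0.0584
grip_force: 108.4
```

Request:
servo_tool(
  plan=[
    [0, 0, 0.06, 0],
    [0, 0, 0.06, 0],
    [0, 0, 0.06, 0],
    [0, 0, 0, 0],
    [0, 0, 0, 0],
  ],
)

```text
t: 13.75
tool_pos: [0.5511, 0.004, 0.0407]
eef_rot: [-0.0, 0.141, 0.99, -0.0]
force: [0.4, 0.2, -1.3]
gripper_width: 0.0584
grip_force: 108.4
```

No lateral force, so both dowels are in the holes. Pressing down now.

Request:
servo_tool(
  plan=[
    [0, 0, 0.04, 0],
    [0, 0, 0.04, 0],
    [0, 0, 0.03, 0],
    [0, 0, 0.03, 0],
    [0, 0, 0, 0],
    [0, 0, 0, 0],
    [0, 0, 0, 0],
  ],
  squeeze=110,
)

```text
t: 14.45
tool_pos: [0.5514, 0.0041, 0.0343]
eef_rot: [0.0, 0.141, 0.99, 0.0]
force: [-1.8, 0.2, 6.7]
gripper_width: 0.0582
grip_force: 119.7
```

Request:
servo_tool(
  plan=[
    [0, 0, 0.02, 0],
    [0, 0, 0.01, 0],
    [0, 0, 0, 0],
    [0, 0, 0, 0],
    [0, 0, 0, 0],
  ],
)

```text
t: 14.95
tool_pos: [0.5514, 0.0041, 0.0339]
eef_rot: [0.0, 0.141, 0.99, 0.0]
force: [-6.9, 1.2, 23.4]
gripper_width: 0.0582
grip_force: 122.2
```

Request:
servo_tool(
  plan=[
    [0.012, 0, 0, 0],
    [0, 0, 0, 0],
    [0, 0, 0, 0],
    [0, 0, 0, 0],
  ],
)

```text
t: 15.35
tool_pos: [0.5514, 0.004, 0.0339]
eef_rot: [0.001, 0.141, 0.99, 0.0]
force: [-5.3, -0.1, 20.3]
gripper_width: 0.0584
grip_force: 121.7
```

Run:
```python
from h import *
b,d=snap('scene'); p=proj(d,[.55,.003,.04])[0].astype(int)
o=arm.observe();print(o['tool_pos'],o['force'],o['grip_force'])
cv2.imwrite('pics/c7.png',cv2.resize(b[p[1]-45:p[1]+45,p[0]-60:p[0]+60],None,fx=6,fy=6,interpolation=2)[:,:,::-1])
```

```text
[0.55137584 0.00409907 0.03393475] [-4.35195928 -0.65540666 20.20726005] 121.67517900466919
```

View pics/c7.png

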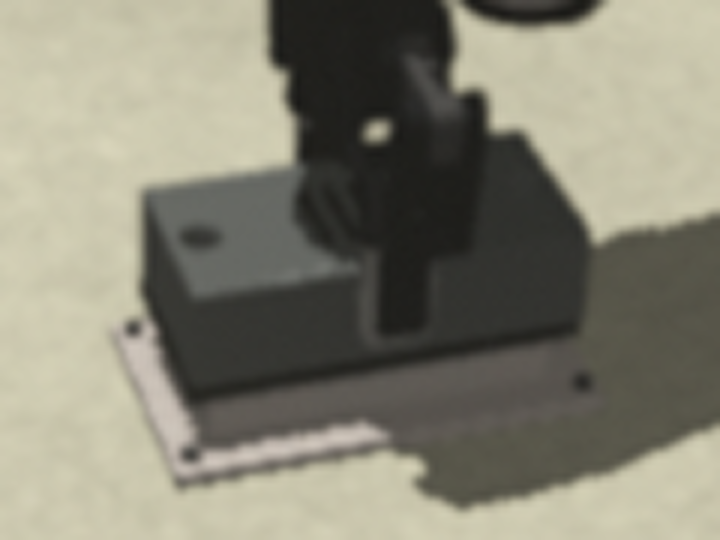

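Run:
```python
from h import *
d=arm.get_calibration('scene'); p=proj(d,[.55,.003,.04])[0].astype(int)
th=np.radians(-16.2);X=np.array([np.cos(th),np.sin(th),0]);Y=np.array([-X[1],X[0],0]);s=np.array([.5508,.0035,0])
for n,sx,sy,zs in[('+x+y',.063,.03,(.03,.034,.064,.068)),('-x+y',-.063,.03,(.03,.034,.064,.068)),('+x-y',.063,-.03,(.03,.034,.064,.068)),('foot',.07,.04,(.006,)),('basebot',.063,.029,(.006,))]:
    print(n,[((proj(d,s+sx*X+sy*Y+[0,0,z])[0]-p+[60,45])*6).round().tolist() for z in zs])
im=cv2.cvtColor(cv2.imread('pics/c7.png'),cv2.COLOR_BGR2GRAY)
for x in(250,320,500):print(x,im[300:460:4,x].tolist())
```

```text
+x+y [[194.0, 390.0], [194.0, 379.0], [194.0, 298.0], [194.0, 287.0]]
-x+y [[585.0, 321.0], [585.0, 310.0], [593.0, 231.0], [594.0, 220.0]]
+x-y [[142.0, 277.0], [142.0, 267.0], [141.0, 188.0], [141.0, 177.0]]
foot [[181.0, 476.0]]
basebot [[193.0, 450.0]]
250 [53, 52, 53, 53, 53, 53, 54, 54, 54, 53, 53, 53, 53, 54, 54, 54, 54, 54, 53, 49, 43, 38, 42, 55, 72, 86, 92, 93, 92, 93, 92, 90, 87, 82, 86, 101, 138, 176, 192, 198]
320 [52, 52, 53, 52, 52, 53, 53, 53, 53, 53, 53, 53, 53, 53, 53, 52, 47, 42, 36, 41, 56, 73, 86, 90, 92, 92, 92, 92, 90, 87, 82, 86, 103, 139, 176, 190, 193, 172, 141, 118]
500 [51, 51, 51, 51, 51, 52, 52, 50, 45, 39, 37, 41, 55, 73, 84, 89, 90, 90, 90, 89, 88, 87, 85, 84, 83, 83, 83, 83, 85, 88, 89, 88, 85, 83, 84, 86, 86, 85, 84, 84]
```

The cover's top corners at crop (195,298) and (145,188) match the closed height, predicted (194,298) and (141,188). The pressing force is 20 N. Handing in.

```bash
python3 -c "
from h import *
print(arm.close_job())"
```

```text
the job is handed in; nothing more can be done
None
```

I handed the job in with the board flat between the stops and released, and the cover on both dowels, closed and still held down with about 20 N; the hand-in returned no verdict.

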